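# Index a decorating turntable to its next stop

## Task

Turn the cake-decorating turntable on to its next stop: pull the spring pin up out of its hole by its knob, swing the plate round counter-clockwise (seen from above) by that knob, and let the pin spring down fully home into the next hole, then let go. Where that hole lies has to be felt for: let the pin ride on the ring and stop pushing as soon as it drops in, so that the pin is never strained sideways or pressed down hard (keep well under 25 N on it). Leave the little dish standing in the middle of the plate, and leave the spice jar, the mug and the pepper mill where they are.

Things in the scene. Friction and masses are not known exactly. Their poses are not given: they have to be found in the camera images.
- foot: fixed round grey foot of the turntable, 268 mm in diameter and 10 mm thick; origin on the turning axis at worktop height, z up, x pointing from the axis to the start hole, in which the pin stands at first
- ring: fixed ring on the foot, same origin and axes, radii 97 to 127 mm, top 26 mm up. Start hole at +x. The next hole is in an adjustable stop set in a window of the ring, top 1 mm lower, anywhere from 36 to 60 degrees on (counter-clockwise from above), not measured. Between them the top is smooth but for that small step down. Holes 12.4 mm wide, on the pin's circle, radius 112 mm
- knob (a point): centre of the black ridged knob on the spring pin: upright cylinder, 24 mm in diameter, 26 mm tall, its centre 69 mm above the worktop while the pin is home; 112 mm from the turning axis. Below it: a bush 21 mm in diameter, top 50 mm up, with a collar 30 mm in diameter, top 41 mm up, on the plate's ear, 30 mm wide, top 37 mm up
- plunger: steel shaft of the pin under the knob, 10 mm in diameter with a round tip; origin on the pin's axis, at worktop height while the pin is home, the tip 16 mm above it
- pin (a joint): lift of the spring pin, m: 0 = fully home (tip 10 mm deep in the ring), about 0.010 = riding on the ring, 0.009 = riding on the stop, 0.016 = end of travel. The spring pushes down with 5 N at 0 and 8 N at the end, and is damped (25 N per m/s), so that the pin drops in about 0.05 s
- platter (a joint): turn of the steel plate (180 mm in diameter, top 37 mm above the worktop) with ear and pin about the foot's upright axis, rad: 0 = pin over the start hole, growing counter-clockwise seen from above; it stops at -0.35 and 1.5. It turns with a slight drag (about 0.06 N m) and stays where it is left
- dish_center (a point): centre (18 mm up) of a loose small white round dish, 70 mm in diameter and 36 mm tall, standing in the middle of the plate
- spice_jar_center (a point): centre (53 mm up) of a loose spice jar with a red cap, 45 mm in diameter and 106 mm tall, a bystander to the right
- mug_center (a point): centre (27 mm up) of a loose small white mug, 64 x 88 x 54 mm with its handle, a bystander to the left
- mill_center (a point): centre (85 mm up) of a loose brown wooden pepper mill, 58 mm in diameter and 170 mm tall, a bystander to the right and behind
Things that resemble listed ones, but are neither listed nor needed, are in the scene too. What is shaped like the part that bears dish_center but black or blue is not meant.

How it is judged:
On the way, in this order (a step that is already met when the one before it is completed fails the run):
1. the pin is drawn out of the start hole (value of joint pin above 0.0095 m and value of joint platter below 0.1 rad), for 0.05 s.
2. the plate is swung on counter-clockwise with the pin out of its hole (value of joint pin above 0.006 m and value of joint platter above 0.15 rad), for 0.1 s.
At the end, for the whole second after the job is handed in: the pin is home (within 2 mm of fully down) in the next hole, the plate 0.58 to 1.1 rad on and at rest, the dish upright on the plate with its centre within 30 mm of the axis, the knob released (value of joint pin below 0.002 m and value of joint platter between 0.58 and 1.1 rad and velocity of joint platter between -0.03 and 0.03 rad/s and horizontal distance between dish_center and foot below 0.03 m and angle between dish_center's own z axis and vertical below 0.1 rad and height (world z) of dish_center above 0.05 m and contact force between the fingers and anything else below 0.1 N); the robot touches nothing.
It fails at once if the pin's shaft bears or is pushed against anything with more than 25 N (contact force between plunger and anything else above 25 N).
It fails at once if the dish is tipped or knocked off the plate (angle between dish_center's own z axis and vertical above 0.3 rad or height (world z) of dish_center below 0.045 m).
It fails at once if the spice jar, the mug or the mill is moved by more than 20 mm (distance of any of spice_jar_center, mug_center, mill_center from where it was at the start of the episode above 0.02 m).
It also fails if it takes over 48 s, if anything falls off the work surface, if the arm or the gripper's body presses on something with over 40 N, if the wrist force passes 120 N, or if a joint passes its speed limit or range.

## Robot

A 6-joint arm with a two-finger parallel gripper is mounted at the origin on a cart in front of the work surface, level with it; the furniture and walls round the work are solid. World frame = base frame: x ahead of the robot, y to its left, z up, the work surface at z = 0. Lengths are in m, angles in rad, forces in N, time in s.
With the tool pointing down it reaches from about 0.275 to 0.725 m from the base axis. Payload 15.9 kg.
Tool frame: the origin (TCP) lies between the finger pads; the fingertips stand 14 mm ahead of it and the grasp point (between the pads) lies 5 mm behind it; z points along the fingers, y is the direction in which the jaws open and shut (so a half turn about z gives the same grasp; the last joint's range is limited). The gripper opens to 85 mm and grips with 20 to 120 N. Pads are 22 mm wide; open, the fingers measure 114 mm over their backs; the gripper's body (76 mm by 85 mm) begins 54 mm behind the grasp point. The pads swing forward as they close: fully open they stand 13 mm farther back than shut.
Start: joints at [0, 0.213, -0.034, 1.323, 0, 1.571], TCP at [0.5, -0, 0.245] pointing down, gripper open.
Joint ranges: [-2.98, 2.98], [-0.74, 1.72], [-1.14, 1.35], [-2.1, 2.04], [-1.57, 1.44], [-3.14, 3.14]. Speed limits (rad/s): [1.89, 1.89, 2.39, 2.57, 3.14, 3.14].

## Interface

Orientations are given as [roll, pitch, yaw] about the fixed x, y, z axes, in that order (R = Rz(yaw) Ry(pitch) Rx(roll)).
In Python, from workcell import ctrl, viewer gives the robot as it stands. The module is installed in compiled form; this text tells all that it offers.
- The arm moves only by the tool drive_tool, never from a script. Its argument "increments" is a list of rows, each an object with "linear": the shift along the world's x, y, z as a fraction of full scale, a list of three; "twist": the turn, a rotation vector about the world's x, y, z as a fraction of full scale, a list of three. A call has 1 to 20 rows; each row shifts and turns the commanded pose from where the row before left it; what a row does not reach is not made up. Full scale, the value 1, is 25 cm for a shift and 90 degrees for a turn. A row lasts 1/10 s, in which the tool goes at most 50 mm and 8.59 degrees, less where a joint would pass 70% of its speed; a pose out of reach is approached as far as the arm can. A call with a number of a shift or a turn outside -1 to 1 is refused whole. A call with a gripper value outside its range is refused whole. "grip" is the opening, from 0 (shut) to 1 (fully open), set as the call begins (left out, the last holds). The fingers move at their own pace and stop on an object; "force" is the grip in N (left out, the last holds). Time passes only in rows, so rows that do not move let the fingers close. It gives the time, the measured TCP pose, the force and the opening at its end, in the units of the state.
- ctrl.state(): the state, without advancing time (a new reading comes with each control period).
- viewer.read_camera(name): name is "scene" or "side" or "wrist"; returns the picture (400x640x3 uint8, red, green, blue); there is no depth.
- viewer.calibration(name): a dict with "intrinsics" (3x3 intrinsics, pixels), "position" and "attitude" of the camera in the world; the wrist camera has in their place "T_tool_cam" (4x4, takes a point from camera to tool coordinates, whose origin is the TCP and whose axes are the flange's). Camera axes: x right, y down, z forward; pixel columns grow to the right and rows downward; lengths in m; the calibration is good to about 2 mm. A picture is of the moment at which its call begins: read the wrist's pose just before it. calibration takes no time and is no camera call.
- ctrl.sign_off(): hands the job in, once; it reports no verdict.
The state is a dict: "time": time; "joint_pos": joint angles; "qvel": joint speeds; "joint_torque": joint torques, N m; "ee_pos": TCP position; "tcp_rot": TCP orientation; "wrist_force": force on the tool from outside, world axes, zero at the start; "wrist_torque": the same for the moment, N m; "finger_gap": opening from 0.0 (shut) to 1.0 (fully open).
Only numpy, scipy, OpenCV 4.12 (cv2) and the standard library are available. Lean on these libraries where they do the work, as an engineer would, in place of code of your own. Each camera call takes 0.05 s, during which the arm holds its last target. There are 200 camera calls.

## Working session

There is one attempt and no reset: what is moved stays moved. The work goes in short steps, Python scripts to look and compute and a tool call to move; the robot and the scene stay as the last step left them, time stands still between calls to the robot, and variables do not carry over. Pictures are saved under pics/ and viewed, about 8 in all and at most 12, crops included, and the job is handed in when it is done.

Besides the shell and the picture viewer there is one more tool, called by a JSON object that holds its "fn" and its "kwargs", one argument or row to a line. drive_tool: Moves the arm, as the interface text tells. Shift numbers are shares of 25 cm and turn numbers shares of 90 degrees, none past 1 either way. Its arguments: {"type":"object","properties":{"increments":{"type":"array"},"grip":{"type":"number"},"force":{"type":"number"}},"required":["increments"]}

```bash
mkdir -p pics; python3 - <<'E'
from workcell import ctrl, viewer
import cv2,numpy as np
for n in ["scene","side"]:
    im=viewer.read_camera(n); cv2.imwrite(f"pics/{n}0.png",im[:,:,::-1])
    c=viewer.calibration(n); print(n,c)
im=viewer.read_camera("wrist"); cv2.imwrite("pics/wrist0.png",im[:,:,::-1]); print(viewer.calibration("wrist"))
print(ctrl.state())
E
```

```text
scene {'intrinsics': array([[495.64794373,   0.        , 315.35089601],
       [  0.        , 495.64794373, 197.63407545],
       [  0.        ,   0.        ,   1.        ]]), 'position': array([-0.09750837,  0.89820818,  0.64529639]), 'attitude': array([-2.06847462, -0.02208065, -2.39279962])}
side {'intrinsics': array([[431.6210293 ,   0.        , 318.2338045 ],
       [  0.        , 431.6210293 , 197.64951746],
       [  0.        ,   0.        ,   1.        ]]), 'position': array([0.0554872 , 0.97594866, 0.79673418]), 'attitude': array([-2.18806672, -0.01356793, -2.58914617])}
{'intrinsics': array([[360.01241685,   0.        , 316.22659146],
       [  0.        , 360.01241685, 197.76322786],
       [  0.        ,   0.        ,   1.        ]]), 'T_tool_cam': array([[ 4.10227541e-05, -9.62944915e-01, -2.69698144e-01,
         6.90771801e-02],
       [ 9.99999882e-01, -9.11313292e-05,  4.77486413e-04,
        -7.86195528e-04],
       [-4.84371064e-04, -2.69698132e-01,  9.62944798e-01,
        -1.29238128e-01],
       [ 0.00000000e+00,  0.00000000e+00,  0.00000000e+00,
         1.00000000e+00]])}
{'time': 0.15, 'joint_pos': array([-2.15192359e-05,  2.13252016e-01, -3.49129796e-02,  1.32346503e+00,
        2.55090960e-05,  1.57078908e+00]), 'qvel': array([-3.03481767e-04,  1.28156251e-04,  1.45184269e-03, -7.42316624e-04,
        6.71262312e-05, -3.22244462e-04]), 'joint_torque': array([ 7.54873927e-04, -6.86405826e+01,  4.87247872e+01,  1.30636684e-02,
        8.93374795e-05, -4.25830592e-06]), 'ee_pos': array([ 4.99758633e-01, -3.06088058e-06,  2.44926165e-01]), 'tcp_rot': array([-3.14075895e+00, -2.55151278e-05,  1.57078203e+00]), 'wrist_force': array([-0.84813449, -0.20119828, -0.53171364]), 'wrist_torque': array([ 0.00175678, -0.09092087, -0.02815785]), 'finger_gap': 1.0013206095964102}
```

View pics/scene0.png

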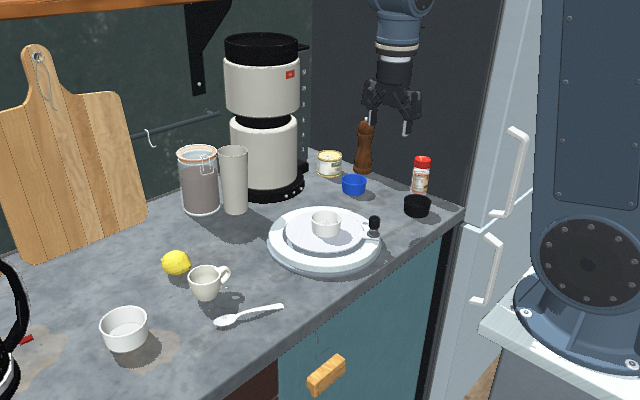

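View pics/side0.png

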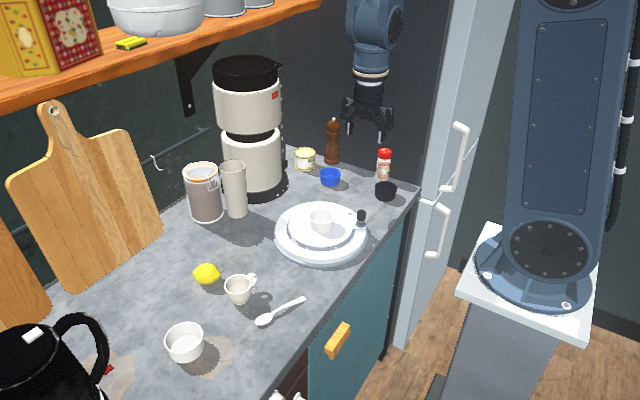

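Both views show the turntable (scene: dish about (326,223), black knob about (374,223); side: dish (321,220), knob (361,217)). The blue and black bowls are decoys.

```bash
cat > h.py <<'E'
import numpy as np,cv2
from scipy.spatial.transform import Rotation as R
from workcell import ctrl, viewer
def cam(n,st=None):
    c=viewer.calibration(n); K=c["intrinsics"]
    if n=="wrist":
        T=c["T_tool_cam"]; Rt=R.from_euler("xyz",st["tcp_rot"]).as_matrix()
        return K,Rt@T[:3,:3],Rt@T[:3,3]+st["ee_pos"]
    return K,R.from_euler("xyz",c["attitude"]).as_matrix(),c["position"]
def ray(n,uv,z,st=None):
    K,Rm,p=cam(n,st); d=Rm@np.linalg.inv(K)@[*uv,1]
    return p+d*(z-p[2])/d[2]
def proj(n,P,st=None):
    K,Rm,p=cam(n,st); q=K@Rm.T@(np.asarray(P)-p); return q[:2]/q[2]
E
python3 - <<'E'
from h import *
for n,box in [("scene",(360,205,390,245)),("side",(352,205,370,232))]:
    im=cv2.imread(f"pics/{n}0.png"); x0,y0,x1,y1=box
    m=(im[y0:y1,x0:x1].max(2)<60).astype(np.uint8)
    k,l,s,c=cv2.connectedComponentsWithStats(m); i=1+np.argmax(s[1:,4])
    print(n,s[i],c[i]+[x0,y0],ray(n,c[i]+[x0,y0],.069))
for n,uv in [("scene",(326,223)),("side",(321,220))]: print(n,ray(n,uv,.055))
# wrist-> where
for n in ["wrist"]:
    print(proj(n,[.5,.05,.05],ctrl.state()))
E
```

```text
scene [  9  11  11  14 126] [373.78571429 222.33333333] [0.44407138 0.10420197 0.069     ]Traceback (most recent call last):
  File "<stdin>", line 5, in <module>
    return _wrapfunc(a, 'argmax', axis=axis, out=out, **kwds)
    return bound(*args, **kwds)
ValueError: attempt to get argmax of an empty sequence
```

View pics/wrist0.png

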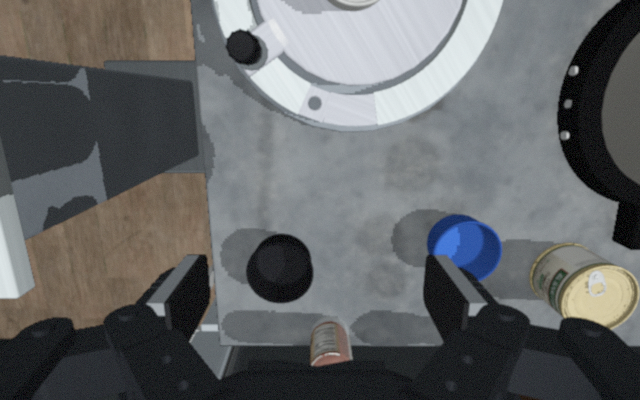

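The wrist view shows the knob at about (243,47) and the stop plate with its hole at about (315,103), so the next hole can be measured too.

```bash
python3 - <<'E'
from h import *
st=ctrl.state()
a=ray("wrist",(243,46),.082,st); print("knobtop",a)
h=ray("wrist",(315,103),.025,st); print("hole",h)
for n,uv in [("scene",(326,217)),("side",(321,214)),("scene",(374,222)),("side",(361,217))]: print(n,uv,ray(n,uv,.073 if uv[0]<330 else .069))
print(R.from_euler("xyz",st["tcp_rot"]).as_matrix().round(2))
# circle through knob & hole with r .112; ccw chord
k=a[:2];q=h[:2];d=q-k;L=np.linalg.norm(d);n=np.array([-d[1],d[0]])/L
c=(k+q)/2+n*np.sqrt(.112**2-L*L/4); print("axis",c,"angle",np.degrees(2*np.arcsin(L/.224)),"start dir",np.degrees(np.arctan2(*(k-c)[::-1])))
for nm in [("pepper",(363,168)),("jar",(421,190))]: print(nm[0],ray("scene",nm[1],.01))
E
```

```text
knobtop [0.4437776  0.10604844 0.082     ]
hole [0.49780875 0.06359881 0.025     ]
scene (326, 217) [0.53116109 0.16782996 0.073     ]
side (321, 214) [0.53507372 0.16478599 0.073     ]
scene (374, 222) [0.44460075 0.10270218 0.069     ]
side (361, 217) [0.43818367 0.11253411 0.069     ]
[[ 0.  1. -0.]
 [ 1. -0.  0.]
 [ 0. -0. -1.]]
axis [0.53664998 0.16864813] angle 35.72694565807646 start dir -146.01845819290241
pepper [ 0.71472637 -0.20872114  0.01      ]
jar [ 0.51086341 -0.21047622  0.01      ]
```

{"fn": "drive_tool", "kwargs": {
  "increments": [
    {"linear":[-0.032,0.06,-0.048],"twist":[0,0,-0.089]},
    {"linear":[-0.032,0.06,-0.048],"twist":[0,0,-0.089]},
    {"linear":[-0.032,0.06,-0.048],"twist":[0,0,-0.089]},
    {"linear":[-0.032,0.06,-0.048],"twist":[0,0,-0.089]},
    {"linear":[-0.032,0.06,-0.048],"twist":[0,0,-0.089]},
    {"linear":[-0.032,0.06,-0.048],"twist":[0,0,-0.089]},
    {"linear":[-0.032,0.06,-0.048],"twist":[0,0,-0.089]},
    {"linear":[0,0,0],"twist":[0,0,0]},
    {"linear":[0,0,0],"twist":[0,0,0]},
    {"linear":[0,0,0],"twist":[0,0,0]}
  ],
  "grip": 0.6
}}

```text
time: 1.15
ee_pos: [0.4446, 0.1046, 0.1618]
tcp_rot: [3.141, -0.001, 0.595]
wrist_force: [-0.3, -0.2, -0.8]
finger_gap: 0.602
```

```bash
python3 - <<'E'
from h import *
st=ctrl.state(); im=viewer.read_camera("wrist"); cv2.imwrite("pics/wrist1.png",im[:,:,::-1])
print(st["time"],st["ee_pos"],np.degrees(st["tcp_rot"]),st["joint_pos"].round(2),st["finger_gap"],st["wrist_force"])
E
```

```text
1.15 [0.44457081 0.10459974 0.1618333 ] [ 1.79976506e+02 -3.65314317e-02  3.40911728e+01] [ 0.23  0.16 -0.32  1.1  -0.    2.78] 0.6023895475401747 [-0.32708712 -0.16369572 -0.79419544]
```

View pics/wrist1.png

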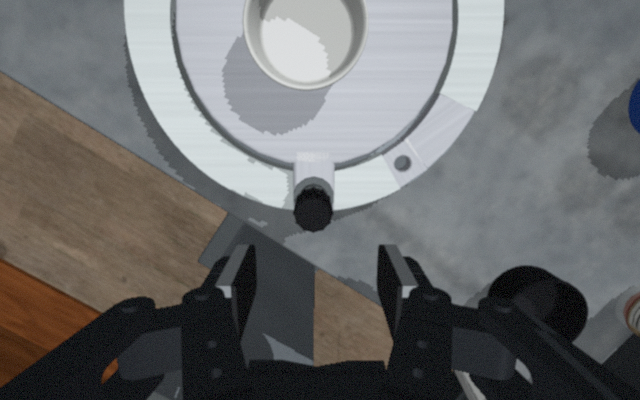

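Knob top is at about (313,210), the hole at (403,163), and the dish is centred on the plate.

```bash
python3 - <<'E'
from h import *
st=ctrl.state()
im=cv2.imread("pics/wrist1.png")
m=(im[170:250,280:350].max(2)<45).astype(np.uint8)
k,l,s,c=cv2.connectedComponentsWithStats(m); i=1+np.argmax(s[1:,4]); print(s[i],c[i]+[280,170])
y,x=np.where(l==i); 
a=ray("wrist",c[i]+[280,170],.08,st); 
g=im[150:176,390:416].max(2); mm=(g<120).astype(np.uint8); k,l,s,c2=cv2.connectedComponentsWithStats(mm); j=1+np.argmax(s[1:,4]); print(s[j],c2[j]+[390,150])
h=ray("wrist",c2[j]+[390,150],.025,st)
k=a[:2];q=h[:2];d=q-k;L=np.linalg.norm(d);n=np.array([-d[1],d[0]])/L
c=(k+q)/2+n*np.sqrt(.112**2-L*L/4); print("knob",a,"hole",h,"axis",c,"angle",np.degrees(2*np.arcsin(L/.224)),"start dir",np.degrees(np.arctan2(*(k-c)[::-1])))
# axis from plate edge (z .037, r .09): bottom/left/right edges
for uv in [(315,15)]: print("dish rim",ray("wrist",uv,.073,st))
E
```

```text
[  14   18   39   44 1273] [312.69285153 209.41869599]
[  6   7  14  13 111] [403.76576577 163.6036036 ]
knob [0.44424381 0.10809624 0.08      ] hole [0.49752385 0.06244424 0.025     ] axis [0.54009003 0.16604019] angle 36.50778993958184 start dir -148.8448902741961
dish rim [0.5362552  0.16843892 0.073     ]
```

{"fn": "drive_tool", "kwargs": {
  "increments": [
    {"linear":[-0.0005,0.0022,-0.06],"twist":[0,0,0]},
    {"linear":[-0.0005,0.0022,-0.06],"twist":[0,0,0]},
    {"linear":[-0.0005,0.0022,-0.06],"twist":[0,0,0]},
    {"linear":[-0.0005,0.0022,-0.06],"twist":[0,0,0]},
    {"linear":[-0.0005,0.0022,-0.06],"twist":[0,0,0]},
    {"linear":[0,0,0],"twist":[0,0,0]},
    {"linear":[0,0,0],"twist":[0,0,0]},
    {"linear":[0,0,0],"twist":[0,0,0]}
  ]
}}

```text
time: 2.0
ee_pos: [0.444, 0.1077, 0.0872]
tcp_rot: [3.141, -0.001, 0.592]
wrist_force: [0.5, -0.3, -0.3]
finger_gap: 0.599
```

```bash
python3 - <<'E'
from h import *
st=ctrl.state(); im=viewer.read_camera("wrist"); cv2.imwrite("pics/wrist2.png",im[:,:,::-1])
print(st["time"],st["ee_pos"],st["finger_gap"],st["wrist_force"])
E
```

```text
2.0 [0.4440395  0.10767986 0.08721831] 0.5987133462896249 [ 0.53451264 -0.2889442  -0.25172399]
```

View pics/wrist2.png

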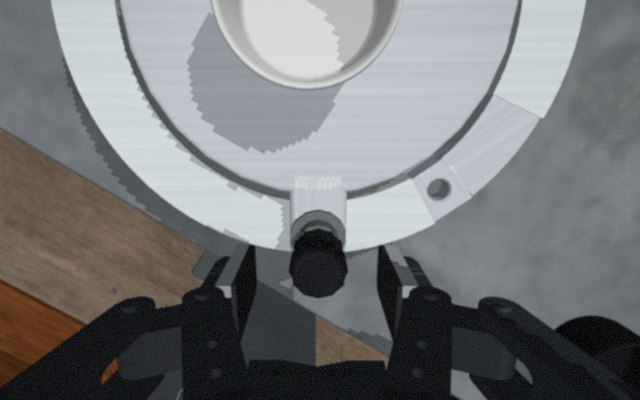

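Knob top is at about (319,269), between the finger pads (inner edges at about 257 and 377), and the hole is at (439,189).

```bash
python3 - <<'E'
from h import *
st=ctrl.state()
im=cv2.imread("pics/wrist2.png")
m=(im[225:305,270:370].max(2)<60).astype(np.uint8)
k,l,s,c=cv2.connectedComponentsWithStats(m); i=1+np.argmax(s[1:,4]); print(s[i]+[270,225,0,0,0])
for r in (245,255,265,275,285): 
  xs=np.where(l[r-225]==i)[0]; print(r,xs.min()+270,xs.max()+270)
a=ray("wrist",(319,268.5),.082,st); h=ray("wrist",(439.5,189),.025,st); Rt=R.from_euler("xyz",st["tcp_rot"]).as_matrix()
print(a,"in tool",Rt.T@(a-st["ee_pos"]),h)
k=a[:2];q=h[:2];d=q-k;L=np.linalg.norm(d);n=np.array([-d[1],d[0]])/L
c=(k+q)/2+n*np.sqrt(.112**2-L*L/4); print(c,"angle",np.degrees(2*np.arcsin(L/.224)),"dir",np.degrees(np.arctan2(*(k-c)[::-1])))
# finger inner edges, row 262
row=im[262,225:410].max(1); print(row.tolist())
# plate outer edge fit: left/right at rows
E
```

```text
[ 289  225   59   73 3125]
245 294 341
255 291 344
265 290 345
275 291 345
285 294 342
[0.44440542 0.10783595 0.082     ] in tool [0.00037234 0.00012592 0.00518494] [0.49750332 0.06339155 0.025     ]
[0.53932117 0.16729182] angle 36.01285988111663 dir -147.93669112473177
[26, 42, 59, 75, 81, 79, 81, 83, 84, 83, 86, 79, 83, 85, 84, 69, 47, 21, 27, 19, 25, 3, 20, 23, 0, 24, 18, 25, 20, 20, 44, 76, 87, 94, 98, 97, 98, 93, 96, 98, 96, 98, 95, 92, 94, 90, 90, 93, 92, 96, 96, 97, 95, 96, 97, 97, 93, 97, 98, 92, 94, 99, 95, 101, 84, 46, 19, 19, 21, 16, 22, 31, 32, 29, 37, 39, 36, 36, 24, 25, 33, 29, 43, 30, 31, 33, 37, 29, 36, 35, 31, 32, 30, 40, 35, 27, 33, 34, 28, 36, 28, 34, 33, 37, 35, 38, 35, 34, 29, 35, 36, 31, 34, 14, 32, 27, 20, 24, 25, 23, 30, 81, 108, 119, 116, 117, 115, 118, 117, 117, 120, 119, 119, 118, 121, 123, 122, 123, 121, 118, 122, 122, 122, 123, 125, 123, 123, 121, 124, 127, 127, 110, 81, 42, 23, 20, 25, 20, 22, 24, 30, 12, 18, 24, 29, 29, 48, 68, 86, 86, 88, 84, 94, 114, 132, 133, 135, 135, 134, 133, 119, 88, 49, 46, 41]
```

Centred to well under 1 mm. Next: descend 20 mm and close gently.

{"fn": "drive_tool", "kwargs": {
  "increments": [
    {"linear":[0,0,-0.04],"twist":[0,0,0]},
    {"linear":[0,0,-0.04],"twist":[0,0,0]},
    {"linear":[0,0,0],"twist":[0,0,0]},
    {"linear":[0,0,0],"twist":[0,0,0]}
  ]
}}

```text
time: 2.45
ee_pos: [0.443, 0.1076, 0.0659]
tcp_rot: [-3.141, 0.001, 0.592]
wrist_force: [-0.2, -0.2, 0.5]
finger_gap: 0.601
```

{"fn": "drive_tool", "kwargs": {
  "increments": [
    {"linear":[0,0,0],"twist":[0,0,0]},
    {"linear":[0,0,0],"twist":[0,0,0]},
    {"linear":[0,0,0],"twist":[0,0,0]},
    {"linear":[0,0,0],"twist":[0,0,0]},
    {"linear":[0,0,0],"twist":[0,0,0]},
    {"linear":[0,0,0],"twist":[0,0,0]}
  ],
  "grip": 0.2,
  "force": 20
}}

```text
time: 3.05
ee_pos: [0.4436, 0.1078, 0.0666]
tcp_rot: [3.141, -0.001, 0.592]
wrist_force: [-0.7, -0.3, 6.0]
finger_gap: 0.277
```

{"fn": "drive_tool", "kwargs": {
  "increments": [
    {"linear":[0,0,0.01],"twist":[0,0,0]},
    {"linear":[0,0,0.02],"twist":[0,0,0]},
    {"linear":[0,0,0.02],"twist":[0,0,0]},
    {"linear":[0,0,0],"twist":[0,0,0]},
    {"linear":[0,0,0],"twist":[0,0,0]}
  ],
  "grip": 0.2,
  "force": 30
}}

```text
time: 3.55
ee_pos: [0.4434, 0.1078, 0.0788]
tcp_rot: [-3.142, -0.0, 0.592]
wrist_force: [3.1, 1.2, -9.5]
finger_gap: 0.271
```

```bash
python3 - <<'E'
import numpy as np
t=np.radians(-148+np.arange(0,31.1,3.1)); p=.112*np.c_[np.cos(t),np.sin(t)]/.25
print(np.diff(p,axis=0).round(4).tolist())
E
```

```text
[[0.0134, -0.0202], [0.0145, -0.0194], [0.0155, -0.0186], [0.0165, -0.0178], [0.0174, -0.0169], [0.0183, -0.0159], [0.0191, -0.0149], [0.0199, -0.0138], [0.0206, -0.0127], [0.0213, -0.0116]]
```

Swinging the first half (15.5°) with the pin held up, then checking forces.

{"fn": "drive_tool", "kwargs": {
  "increments": [
    {"linear":[0.0134,-0.0202,0],"twist":[0,0,0.0344]},
    {"linear":[0.0145,-0.0194,0],"twist":[0,0,0.0344]},
    {"linear":[0.0155,-0.0186,0],"twist":[0,0,0.0344]},
    {"linear":[0.0165,-0.0178,0],"twist":[0,0,0.0344]},
    {"linear":[0.0174,-0.0169,0],"twist":[0,0,0.0344]},
    {"linear":[0,0,0],"twist":[0,0,0]},
    {"linear":[0,0,0],"twist":[0,0,0]}
  ]
}}

```text
time: 4.25
ee_pos: [0.4631, 0.0849, 0.0788]
tcp_rot: [-3.141, -0.001, 0.863]
wrist_force: [4.8, 6.4, -8.5]
finger_gap: 0.267
```

{"fn": "drive_tool", "kwargs": {
  "increments": [
    {"linear":[0.0211,-0.0129,0],"twist":[0,0,0.0344]},
    {"linear":[0.0191,-0.0149,0],"twist":[0,0,0.0344]},
    {"linear":[0.0199,-0.0138,0],"twist":[0,0,0.0344]},
    {"linear":[0,0,0],"twist":[0,0,0]},
    {"linear":[0,0,0],"twist":[0,0,0]}
  ]
}}

```text
time: 4.75
ee_pos: [0.4776, 0.0744, 0.0785]
tcp_rot: [-3.141, -0.0, 1.024]
wrist_force: [3.9, 5.2, -7.7]
finger_gap: 0.263
```

{"fn": "drive_tool", "kwargs": {
  "increments": [
    {"linear":[0.0228,-0.0093,0],"twist":[0,0,0.0344]},
    {"linear":[0.0213,-0.0116,0],"twist":[0,0,0.0344]},
    {"linear":[0,0,0],"twist":[0,0,0]},
    {"linear":[0,0,0],"twist":[0,0,0]}
  ]
}}

```text
time: 5.15
ee_pos: [0.488, 0.0689, 0.0784]
tcp_rot: [-3.141, 0.001, 1.131]
wrist_force: [0.4, 1.1, -6.8]
finger_gap: 0.268
```

```bash
python3 - <<'E'
from h import *
st=ctrl.state(); im=viewer.read_camera("wrist"); cv2.imwrite("pics/wrist3.png",im[:,:,::-1])
print(st["time"],st["ee_pos"],st["tcp_rot"],st["finger_gap"],st["wrist_force"])
print(ray("wrist",(316,380),.025,st))
E
```

```text
5.15 [0.48804533 0.06889209 0.07844335] [-3.14057744e+00  6.49689646e-04  1.13051095e+00] 0.26796035576035876 [ 0.39502371  1.12804299 -6.83029531]
[ 0.44494132 -0.01993107  0.025     ]
```

View pics/wrist3.png

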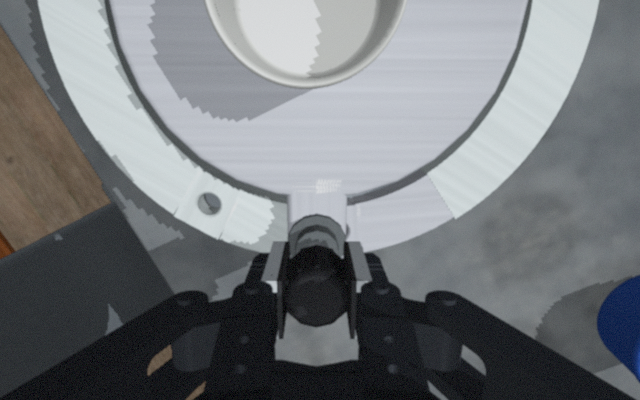

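Lateral force is near zero and the start hole is behind at (209,203). I'll loosen the grip so the pin rides on the ring under its spring, then lower the fingers around the knob.

{"fn": "drive_tool", "kwargs": {
  "increments": [
    {"linear":[0,0,0],"twist":[0,0,0]},
    {"linear":[0,0,0],"twist":[0,0,0]},
    {"linear":[0,0,0],"twist":[0,0,0]},
    {"linear":[0,0,-0.016],"twist":[0,0,0]},
    {"linear":[0,0,-0.016],"twist":[0,0,0]},
    {"linear":[0,0,0],"twist":[0,0,0]},
    {"linear":[0,0,0],"twist":[0,0,0]}
  ],
  "grip": 0.33
}}

```text
time: 5.9
ee_pos: [0.4886, 0.0689, 0.0706]
tcp_rot: [-3.141, 0.0, 1.133]
wrist_force: [0.6, -1.0, -0.2]
finger_gap: 0.325
```

{"fn": "drive_tool", "kwargs": {
  "increments": [
    {"linear":[0.0036,-0.0018,0],"twist":[0,0,0.0057]},
    {"linear":[0.0036,-0.0018,0],"twist":[0,0,0.0057]},
    {"linear":[0.0036,-0.0017,0],"twist":[0,0,0.0057]},
    {"linear":[0.0036,-0.0017,0],"twist":[0,0,0.0057]},
    {"linear":[0.0036,-0.0016,0],"twist":[0,0,0.0057]},
    {"linear":[0,0,0],"twist":[0,0,0]}
  ]
}}

```text
time: 6.5
ee_pos: [0.4936, 0.0666, 0.0709]
tcp_rot: [3.141, 0.0, 1.178]
wrist_force: [-0.1, -0.4, -0.8]
finger_gap: 0.329
```

{"fn": "drive_tool", "kwargs": {
  "increments": [
    {"linear":[0.0037,-0.0016,0],"twist":[0,0,0.0057]},
    {"linear":[0.0037,-0.0016,0],"twist":[0,0,0.0057]},
    {"linear":[0.0037,-0.0015,0],"twist":[0,0,0.0057]},
    {"linear":[0,0,0],"twist":[0,0,0]}
  ]
}}

```text
time: 6.9
ee_pos: [0.4963, 0.0655, 0.0708]
tcp_rot: [3.141, 0.0, 1.205]
wrist_force: [0.0, -0.1, 0.8]
finger_gap: 0.331
```

```bash
python3 - <<'E'
from h import *
st=ctrl.state(); im=viewer.read_camera("wrist"); cv2.imwrite("pics/wrist4.png",im[:,:,::-1])
print(st["time"],st["ee_pos"],st["tcp_rot"],st["finger_gap"],st["wrist_force"],st["wrist_torque"])
E
```

```text
6.9 [0.49625267 0.06546333 0.07083384] [3.14128543e+00 8.11745609e-05 1.20456591e+00] 0.3308959012047915 [ 0.03185348 -0.12879798  0.82997332] [-0.03124556  0.0208306  -0.03672696]
```

View pics/wrist4.png

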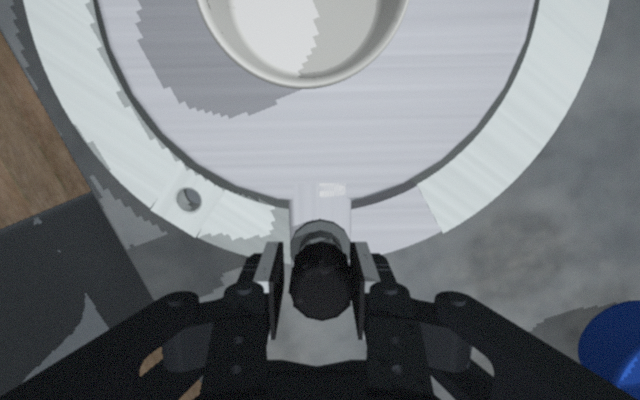

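Knob at about (320,283) sits right of centre between the pads and looks smaller than before, so the pin may already have dropped in. I'll measure to check.

```bash
python3 - <<'E'
from h import *
st=ctrl.state(); print(st["time"])
for f,y0 in (("pics/wrist3.png",285),("pics/wrist4.png",280)):
    im=cv2.imread(f)
    for r in range(y0-15,y0+16,10): print(f,r,''.join('#' if v<22 else '+' if v<45 else '.' for v in cv2.GaussianBlur(im,(3,3),0)[r,265:375].max(1)))
for n,box in [("scene",None),("side",None)]:
    im=viewer.read_camera(n); cv2.imwrite(f"pics/{n}1.png",im[:,:,::-1])
s=ctrl.state()
k=s["ee_pos"].copy(); 
for n in ("scene","side"): print(n,proj(n,[.4975,.0645,.069]),proj(n,[.4975,.0645,.079]))
ims=[cv2.imread(f"pics/{n}1.png") for n in ("scene","side")]
cr=[]
for n,im in zip(("scene","side"),ims):
    u,v=proj(n,[.4975,.0645,.07]).astype(int); cr.append(cv2.resize(im[v-35:v+35,u-40:u+40],None,fx=5,fy=5,interpolation=cv2.INTER_CUBIC))
cv2.imwrite("pics/crop1.png",np.hstack(cr))
E
```

```text
6.95
pics/wrist3.png 270 ...............+++++++##########++++++#++++++++++++++++++++++++++++++++############+++++.....................+
pics/wrist3.png 280 .............+++++++++++##+++++++++.........+++++..........++++++++++++++++####+++##++++++..................++
pics/wrist3.png 290 ++++++...........+++##++++++++++++++++++++++++++++++++++++++++++++++++++++++++++#####+++.........+++++++++++++
pics/wrist3.png 300 ++++++++++#+++.+++##++++++++++++++++++++++++++++++++++++++++++++++++++++++++++++++++++++..++++++++++++++++++++
pics/wrist4.png 265 .........+++++++++............+######+++++++++##++#+++++++++++++++++++++++########+..+#####++++...............
pics/wrist4.png 275 ......++++++++++#+.........+++##++++++++++++++++++++++++++++++++++++++++++++++##+####++#########++............
pics/wrist4.png 285 ........+++######+.......+#++++++++++++++++++++++++++++++++++++++++++++++++++++++++###########+++............+
pics/wrist4.png 295 +++++++++#######+..........+++++++++++++++++++++++++++++++++++++++++++++++++++++++++++#######++++.++++++++++++
scene [365.78377954 207.77247334] [366.08453024 204.07399541]
side [350.21400919 201.52760767] [350.41081173 198.70302176]
```

View pics/crop1.png

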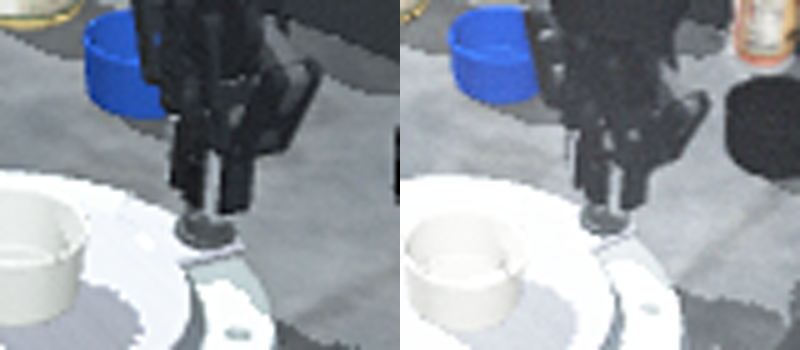

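The pin seems to have pulled ahead by itself: there is a gap of about 2.5 mm to the trailing pad. I'll centre the fingers and look again.

{"fn": "drive_tool", "kwargs": {
  "increments": [
    {"linear":[0.0026,-0.001,0],"twist":[0,0,0.004]},
    {"linear":[0.0026,-0.001,0],"twist":[0,0,0.004]},
    {"linear":[0,0,0],"twist":[0,0,0]},
    {"linear":[0,0,0],"twist":[0,0,0]}
  ]
}}

```text
time: 7.45
ee_pos: [0.4973, 0.0651, 0.0708]
tcp_rot: [3.142, -0.0, 1.217]
wrist_force: [0.1, -0.7, 0.8]
finger_gap: 0.333
```

```bash
python3 - <<'E'
from h import *
st=ctrl.state(); im=viewer.read_camera("wrist"); cv2.imwrite("pics/wrist5.png",im[:,:,::-1])
print(st["time"],st["ee_pos"],st["tcp_rot"],st["finger_gap"],st["wrist_force"])
a=cv2.imread("pics/wrist4.png")[170:340,230:410];b=im[170:340,230:410,::-1]
cv2.imwrite("pics/crop2.png",cv2.convertScaleAbs(cv2.resize(np.hstack([a,b]),None,fx=2.2,fy=2.2,interpolation=cv2.INTER_CUBIC),alpha=2.2))
E
```

```text
7.45 [0.49732577 0.06506612 0.07079493] [ 3.14159016e+00 -9.41856648e-06  1.21666110e+00] 0.33258103970703073 [ 0.14571996 -0.71079582  0.77825683]
```

View pics/crop2.png

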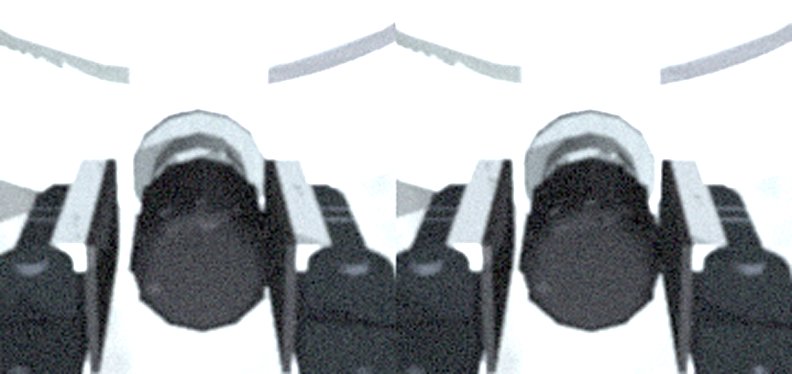

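Knob stayed put in the world while the fingers moved, and its apparent size (60.5 px; about 62.5 expected home, 67 riding) says it is home. A gentle push will confirm this.

{"fn": "drive_tool", "kwargs": {
  "increments": [
    {"linear":[0.0019,-0.0006,0],"twist":[0,0,0.002]},
    {"linear":[0.0019,-0.0006,0],"twist":[0,0,0.002]},
    {"linear":[0.0019,-0.0006,0],"twist":[0,0,0.002]},
    {"linear":[0.0019,-0.0006,0],"twist":[0,0,0.002]},
    {"linear":[0,0,0],"twist":[0,0,0]}
  ]
}}

```text
time: 8.0
ee_pos: [0.4993, 0.0644, 0.0708]
tcp_rot: [3.142, 0.0, 1.229]
wrist_force: [1.7, 0.3, -0.3]
finger_gap: 0.328
```

{"fn": "drive_tool", "kwargs": {
  "increments": [
    {"linear":[0.0019,-0.0006,0],"twist":[0,0,0.002]},
    {"linear":[0,0,0],"twist":[0,0,0]}
  ]
}}

```text
time: 8.2
ee_pos: [0.4997, 0.0643, 0.0708]
tcp_rot: [3.142, -0.0, 1.233]
wrist_force: [-0.0, 1.1, -0.3]
finger_gap: 0.329
```

{"fn": "drive_tool", "kwargs": {
  "increments": [
    {"linear":[0.0019,-0.0006,0],"twist":[0,0,0.002]},
    {"linear":[0,0,0],"twist":[0,0,0]}
  ]
}}

```text
time: 8.4
ee_pos: [0.5001, 0.0642, 0.0708]
tcp_rot: [-3.141, 0.0, 1.236]
wrist_force: [-0.3, -0.2, 0.2]
finger_gap: 0.328
```

{"fn": "drive_tool", "kwargs": {
  "increments": [
    {"linear":[0.0019,-0.0006,0],"twist":[0,0,0.002]},
    {"linear":[0,0,0],"twist":[0,0,0]}
  ]
}}

```text
time: 8.6
ee_pos: [0.5006, 0.064, 0.0708]
tcp_rot: [-3.142, 0.0, 1.239]
wrist_force: [-0.4, 0.5, 0.2]
finger_gap: 0.331
```

```bash
python3 - <<'E'
from h import *
st=ctrl.state(); im=viewer.read_camera("wrist"); cv2.imwrite("pics/wrist6.png",im[:,:,::-1])
print(st["time"],st["ee_pos"],st["tcp_rot"],st["finger_gap"],st["wrist_force"])
for f in ("wrist5","wrist6"):
    g=cv2.convertScaleAbs(cv2.imread(f"pics/{f}.png"),alpha=2.2)
    for r in (290,296,302): print(f,r,''.join('.' if v>150 else '#' for v in cv2.GaussianBlur(g,(3,3),0)[r,265:375].max(1)))
E
```

```text
8.6 [0.50063173 0.06399156 0.07079058] [-3.14152752e+00  4.89766328e-05  1.23886329e+00] 0.33057340150278297 [-0.42578867  0.54234772  0.24636515]
wrist5 290 .....#############...##############################################################################......#####
wrist5 296 #################.......############################################################..########################
wrist5 302 ################.........#########################################################.....#######################
wrist6 290 .....##########################################################################......##############......#####
wrist6 296 #############################################################################.........########################
wrist6 302 ###########################################################################............#######################
```

{"fn": "drive_tool", "kwargs": {
  "increments": [
    {"linear":[0.0019,-0.0006,0],"twist":[0,0,0.002]},
    {"linear":[0,0,0],"twist":[0,0,0]}
  ]
}}

```text
time: 8.85
ee_pos: [0.5011, 0.0639, 0.0708]
tcp_rot: [-3.142, 0.0, 1.242]
wrist_force: [-1.3, 0.2, 0.5]
finger_gap: 0.326
```

{"fn": "drive_tool", "kwargs": {
  "increments": [
    {"linear":[0.0019,-0.0006,0],"twist":[0,0,0.002]},
    {"linear":[0,0,0],"twist":[0,0,0]}
  ]
}}

```text
time: 9.05
ee_pos: [0.5014, 0.0638, 0.0707]
tcp_rot: [-3.141, 0.0, 1.245]
wrist_force: [-1.7, 0.6, 0.8]
finger_gap: 0.329
```

{"fn": "drive_tool", "kwargs": {
  "increments": [
    {"linear":[0.0019,-0.0006,0],"twist":[0,0,0.002]},
    {"linear":[0,0,0],"twist":[0,0,0]}
  ]
}}

```text
time: 9.25
ee_pos: [0.5016, 0.0637, 0.0707]
tcp_rot: [-3.14, -0.0, 1.248]
wrist_force: [-5.4, 1.3, 3.8]
finger_gap: 0.33
```

{"fn": "drive_tool", "kwargs": {
  "increments": [
    {"linear":[0.0019,-0.0006,0],"twist":[0,0,0.002]},
    {"linear":[0,0,0],"twist":[0,0,0]}
  ]
}}

```text
time: 9.45
ee_pos: [0.5017, 0.0637, 0.0707]
tcp_rot: [-3.14, -0.0, 1.252]
wrist_force: [-8.7, 2.4, 4.7]
finger_gap: 0.33
```

The push meets a firm stop (9 N, about 3.5 N per 0.5 mm more), so the pin is caught in the hole. Backing off, opening and leaving.

{"fn": "drive_tool", "kwargs": {
  "increments": [
    {"linear":[-0.006,0.002,0],"twist":[0,0,-0.01]},
    {"linear":[-0.006,0.002,0],"twist":[0,0,0]},
    {"linear":[0,0,0],"twist":[0,0,0]},
    {"linear":[0,0,0],"twist":[0,0,0]}
  ]
}}

```text
time: 9.85
ee_pos: [0.4997, 0.0644, 0.0709]
tcp_rot: [3.141, -0.0, 1.236]
wrist_force: [-0.1, -0.4, 0.4]
finger_gap: 0.333
```

{"fn": "drive_tool", "kwargs": {
  "increments": [
    {"linear":[0,0,0],"twist":[0,0,0]},
    {"linear":[0,0,0],"twist":[0,0,0]},
    {"linear":[0,0,0],"twist":[0,0,0]},
    {"linear":[0,0,0],"twist":[0,0,0]},
    {"linear":[0,0,0.06],"twist":[0,0,0]},
    {"linear":[0,0,0.08],"twist":[0,0,0]},
    {"linear":[0,0,0.08],"twist":[0,0,0]},
    {"linear":[0,0,0.08],"twist":[0,0,0]},
    {"linear":[0,0,0],"twist":[0,0,0]},
    {"linear":[0,0,0],"twist":[0,0,0]},
    {"linear":[0,0,0],"twist":[0,0,0]}
  ],
  "grip": 0.6
}}

```text
time: 10.95
ee_pos: [0.4991, 0.0644, 0.145]
tcp_rot: [-3.141, 0.001, 1.236]
wrist_force: [-0.5, -0.2, -1.0]
finger_gap: 0.601
```

```bash
python3 - <<'E'
from h import *
st=ctrl.state(); im=viewer.read_camera("wrist"); cv2.imwrite("pics/wrist7.png",im[:,:,::-1])
print(st["time"],st["ee_pos"],st["tcp_rot"],st["finger_gap"],st["wrist_force"])
s=viewer.read_camera("scene")[:,:,::-1]; cv2.imwrite("pics/scene2.png",s)
a=cv2.resize(im[:,:,::-1],(480,300)); b=cv2.resize(s[170:245,310:390],(320,300),interpolation=cv2.INTER_CUBIC)
cv2.imwrite("pics/end.png",np.hstack([a,b]))
for n in ("wrist0","x"):pass
E
```

```text
10.95 [0.49910326 0.06435336 0.14501114] [-3.14058312e+00  5.22233172e-04  1.23554418e+00] 0.6013416267663928 [-0.54198842 -0.23343818 -0.9837609 ]
```

View pics/end.png

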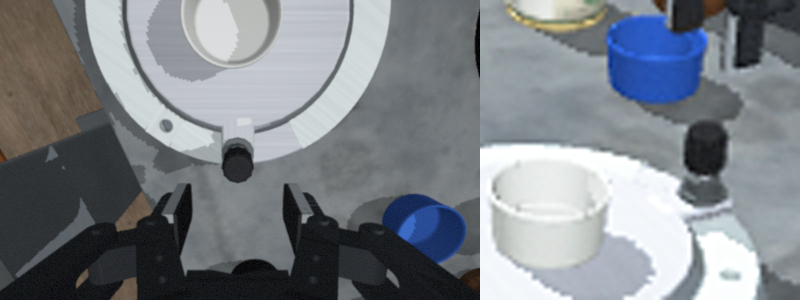

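The end view shows the gripper clear, the dish in place and the knob at scene pixel about (366.5,207); prediction is row 207.8 if home, 204 if riding. One exact check by triangulation, calibrated against the start image:

```bash
python3 - <<'E'
from h import *
st=ctrl.state()
def blob(im,x0,y0,x1,y1,t):
    k,l,s,c=cv2.connectedComponentsWithStats((im[y0:y1,x0:x1].max(2)<t).astype(np.uint8)); i=1+np.argmax(s[1:,4]); return c[i]+[x0,y0],s[i]
c0,s0=blob(cv2.imread("pics/scene0.png"),360,205,390,245,60)
c2,s2=blob(cv2.imread("pics/scene2.png"),355,197,378,222,60)
w,sw=blob(cv2.imread("pics/wrist7.png"),285,170,350,250,45)
print(c0,s0,"pred start home",proj("scene",[.4443,.1077,.069]))
print(c2,s2,"wrist blob",w,sw)
for lift in (0,.009):
    p=ray("wrist",w,.080+lift,st); q=p.copy(); q[2]=.069+lift
    print(lift,p[:2],proj("scene",q),"dir",np.degrees(np.arctan2(p[1]-.1671,p[0]-.5386))+148)
E
```

```text
[373.78571429 222.33333333] [  9  11  11  14 126] pred start home [372.76012288 222.87220807]
[365.8125     206.90178571] [  6   4  11  13 112] wrist blob [313.54621849 210.10756303] [ 11  26  41  46 595]
0 [0.49906753 0.07190617] [363.3196511 208.6403395] dir 35.44767149056243
0.009 [0.50008144 0.07458243] [362.53367503 205.55058495] dir 35.39619327078175
```

Observed row is 206.9; it should be about 207.3 if home and about 203.6 if riding. The pin is home, so I'm handing in.

```bash
python3 -c "
from workcell import ctrl
print(ctrl.state()['time'],ctrl.sign_off())"
```

```text
the job is handed in; nothing more can be done
11.05 None
```

I turned the turntable on to its next stop and handed the job in at 11.05 s. My checks say the pin is home in that hole, about 36° on. No verdict was reported.

**What I did:** I gripped the knob, pulled the pin up about 12 mm and swung the plate to about 31°. I then loosened the grip so the pin rode on the ring under its own spring, and crept on until it dropped in.

**Last checks:**
- **Caught in the hole:** a gentle extra push met a firm stop and peaked at about 9 N sideways at the wrist, under the 25 N limit. The force on the pin itself was not measured directly. I then backed off to no force.
- **Pin fully down:** in the scene camera the knob sits at row 206.9, where about 207.3 is expected if home and about 203.6 if riding on the stop. Its apparent size also fits home.
- **Rest of the scene:** the gripper is clear of everything and the dish stands in the middle of the plate. The arm never went near the jar, mug or mill, but I did not re-measure them.

**What disagreed:** a last triangulation with the wrist camera was unreliable. The dark patch it found on the knob was incomplete, and the scene column it predicted was about 2.5 px off. I relied on the scene-camera row and the push test instead.

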